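# Set out the glazing place round the glass slab

### The arm

A 6-joint arm with a two-finger parallel gripper is mounted at the origin on a cart in front of the work surface, level with it; the furniture and walls round the work are solid. World frame = base frame: x ahead of the robot, y to its left, z up, the work surface at z = 0. Lengths are in mm, angles in rad, forces in N, time in s.
With the tool pointing down it reaches from about 350 to 975 mm from the base axis. Payload 7.1 kg.
Tool frame: the origin (TCP) lies on the front face of the gripper's body, between the roots of the fingers; the fingertips stand 80 mm ahead of it and the grasp point (between the pads) lies 61 mm ahead of it (env.tips_ahead is the distance from the TCP to the fingertips, in mm); z points along the fingers, y is the direction in which the jaws open and shut (so a half turn about z gives the same grasp; the last joint's range is limited). The gripper opens to 88 mm and grips with 3 to 60 N. Pads are 20 mm wide; open, the fingers measure 115 mm over their backs; the gripper's body (75 mm by 178 mm) begins 61 mm behind the grasp point.
Start: joints at [1.201, 0.423, 1.63, -0, 1.089, -0.019], TCP at [214.749, 586.931, 302.675] pointing down, gripper open.
Joint ranges: [-3, 3], [-0.9, 2.11], [0.09, 2.58], [-1.31, 4.45], [0.11, 2.69], [-2.54, 2.54]. Speed limits (rad/s): [2.39, 2.39, 3.01, 3.14, 3.14, 3.14].

### API

Orientations are given as a unit quaternion [x, y, z, w].
In Python, from station import env, set_gripper, viewer, workorder gives the robot as it stands. Calls block until the motion is done:
- env.reach(position, orientation): joint-space move of the TCP to a pose.
- env.move_l(position, rot=None, rate=150, f_stop=None): straight line of the TCP; rot=None keeps the orientation; rate is the mean speed in mm/s. With f_stop (N) it stops when the force on the tool has changed by that much, and returns True; else False.
- env.move_joints(angles): joint-space move.
- set_gripper(opening): finger opening in mm; the grip force is fixed at half the most; returns when the fingers have stopped.
- env.hold(seconds).
- env.ik(position, orientation): joint angles nearest the present ones, or None.
- env.read_state(): the state.
- viewer.camera(name): name is "scene" or "top"; returns the picture (400x640x3 uint8, blue, green, red); there is no depth.
- viewer.camera_params(name): a dict with "fx", "fy", "cx", "cy" (pixels), "pose" (4x4, takes a point from camera to world coordinates). Camera axes: x right, y up, looking along -z (the intrinsics and any distortion apply to the point x, -y, -z); pixel columns grow to the right and rows downward; lengths in mm; the calibration is good to about 2 mm. A picture is of the moment at which its call begins. camera_params takes no time and is no camera call.
A pose or a line that the arm cannot do raises env.IKError and nothing moves.
- workorder.sign_off(): hands the job in, once; it reports no verdict.
The state is a dict: "time_s": time; "qpos": joint angles; "dq": joint speeds; "tau": joint torques, N m; "tool_pos": TCP position; "orientation": TCP orientation; "force": force on the tool from outside, world axes, zero at the start; "wrist_torque": the same for the moment, N m; "width": finger opening in mm.
Only numpy, scipy, OpenCV 4.12 (cv2) and the standard library are available. Lean on these libraries where they do the work, as an engineer would, in place of code of your own. Each camera call takes 0.05 s, during which the arm holds its last target.

### The job

Set out the place for glazing: stand the white plaster model in the middle of the round glass slab, and the glaze jar with the black lid to the left of the slab (as seen from the robot), level with the slab's middle and 3 cm clear of its edge. Then stand the brown dropper bottle straight behind the jar and the blue bur block straight in front of it (towards the robot), each 3 cm clear of the jar, so that the jar stands between them in one straight row running away from the robot. Leave everything upright and let go of, and do not shift the cream model, the burner or the paste tub.

Things in the scene. Friction and masses are not known exactly. Their poses are not given: they have to be found in the camera images.
- glass_slab: Round glass slab (it looks pale grey), 190 mm across, 8 mm thick, lying flat and fixed to the worktop. Origin: centre of its underside, on the worktop; its x axis points away from the robot, y to the robot's left, z up.
- white_model_mid (a point): White plaster model of a dental arch, 57 mm (its x, teeth end to open end) by 66 mm (its y) by 28 mm high, loose, 140 g. The base, up to 16 mm above its underside, has upright sides to grip: its wide flat back and its short flat front, at the two ends of its x axis, are parallel, 57 mm apart. The point is half-way up, 14 mm above the underside; z up.
- glaze_jar_mid (a point): White glaze jar with a black screw lid (fixed on) and a dark red band, round, 41 mm across the lid, 36 mm across the body, 35 mm high, loose, 70 g. The lid is the top 12 mm. The point is its centre, 17.5 mm above the underside; z up.
- dropper_bottle_mid (a point): Brown dropper bottle with a black rubber bulb, round body 33 mm across up to 65 mm high, 102 mm high in all, loose, 70 g. The point is half-way up, 51 mm above the underside; z up.
- bur_block_mid (a point): Blue round block, 54 mm across and 22 mm high, with burs standing in it up to 62 mm above the underside; loose, 120 g. Grip the blue block by its side. The point is the middle of the blue block, 11 mm above the underside; z up.
- cream_model_mid (a point): Cream-coloured plaster model, 57 x 68 x 28 mm, loose; not wanted, must stay where it is. The point is half-way up, 14 mm above its underside.
- alcohol_burner: Small glass alcohol burner with a steel cap, about 64 mm across and 88 mm high, loose; must stay where it is. Origin: centre of its underside.
- paste_tub: White paste tub with a gold-brown lid, 65 mm across and 29 mm high, loose; must stay where it is. Origin: centre of its underside.
There are look-alikes about, which are no part of the job. Leave any purple or red look-alike of the part that bears white_model_mid alone. Of the things that look like the part that bears dropper_bottle_mid, the smaller one is meant.

How it is judged (in metres and radians):
At the end, for the whole second after the job is handed in: Upright, at rest, released, all within 15 mm: model centred on the slab; jar centre 145.5 mm left of the slab's centre, level with it; bottle behind and bur block before it, on the same line 145.5 mm left of the slab's centre, 67 and 77.5 mm from the jar's centre (3 cm clear) (height (world z) of white_model_mid between 0.017 and 0.027 m and angle between each of white_model_mid, glaze_jar_mid, dropper_bottle_mid, bur_block_mid's own z axis and vertical below 0.15 rad and linear speed of each of white_model, glaze_jar, dropper_bottle, bur_block below 0.02 m/s and height (world z) of glaze_jar_mid between 0.0125 and 0.0225 m and height (world z) of dropper_bottle_mid between 0.046 and 0.056 m and height (world z) of bur_block_mid between 0.006 and 0.016 m and horizontal distance between white_model_mid and glass_slab below 0.015 m and x of glaze_jar_mid in the frame of glass_slab between -0.015 and 0.015 m and y of glaze_jar_mid in the frame of glass_slab between 0.1305 and 0.1605 m and y of dropper_bottle_mid in the frame of glass_slab between 0.1305 and 0.1605 m and y of bur_block_mid in the frame of glass_slab between 0.1305 and 0.1605 m and horizontal distance between dropper_bottle_mid and glaze_jar_mid between 0.052 and 0.082 m and x of dropper_bottle_mid in the frame of glass_slab above 0.03 m and horizontal distance between bur_block_mid and glaze_jar_mid between 0.0625 and 0.0925 m and x of bur_block_mid in the frame of glass_slab below -0.03 m); the robot touches nothing.
It fails at once if the cream model is shifted by more than 15 mm (distance of cream_model_mid from where it was at the start of the episode above 0.015 m).
It fails at once if the burner is shifted by more than 15 mm (distance of alcohol_burner from where it was at the start of the episode above 0.015 m).
It fails at once if the paste tub is shifted by more than 15 mm (distance of paste_tub from where it was at the start of the episode above 0.015 m).
It also fails if it takes over 102 s, if anything falls off the work surface, if the arm or the gripper's body presses on something with over 40 N, if the wrist force passes 120 N, or if a joint passes its speed limit or range.

## Working session

There is one attempt and no reset: what is moved stays moved. The work goes in short steps, each a Python script; the robot and the scene stay as the last script left them, time stands still between calls to the robot, and variables do not carry over. Pictures are saved under pics/ and viewed, and the job is handed in when it is done.

```bash
ls; mkdir -p pics
python3 - <<'E'
from station import env,viewer
import cv2,numpy as np
np.set_printoptions(precision=4,suppress=True)
for n in("scene","top"):
    cv2.imwrite(f"pics/{n}0.png",viewer.camera(n)); p=viewer.camera_params(n); print(n,p)
s=env.read_state();print(s["time_s"],s["tool_pos"],s["orientation"],s["width"])
E
```

```text
pics
scene {'fx': 503.1738279161431, 'fy': 503.1738279161431, 'cx': 313.75550722873294, 'cy': 201.57590438592274, 'pose': array([[    0.8758,     0.2761,    -0.3958,  -159.9591],
       [   -0.4823,     0.5272,    -0.6995, -1010.2942],
       [    0.0155,     0.8036,     0.595 ,  1039.5536],
       [    0.    ,     0.    ,     0.    ,     1.    ]])}
top {'fx': 513.8639642061853, 'fy': 513.8639642061853, 'cx': 322.31967426377537, 'cy': 192.0694836326761, 'pose': array([[   0.0176,    0.9811,   -0.1927,  211.9233],
       [  -0.9998,    0.0188,    0.0042,  129.9823],
       [   0.0078,    0.1926,    0.9813, 1453.2446],
       [   0.    ,    0.    ,    0.    ,    1.    ]])}
0.1 [214.6231 586.5832 301.9857] [ 0.1745  0.9847 -0.0007 -0.0001] 87.69071322085595
```

View pics/scene0.png

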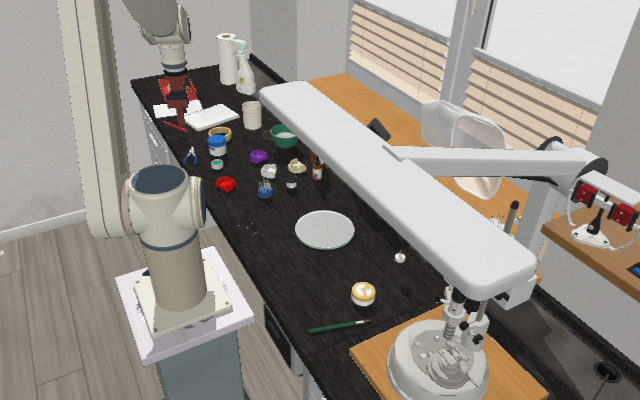

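View pics/top0.png

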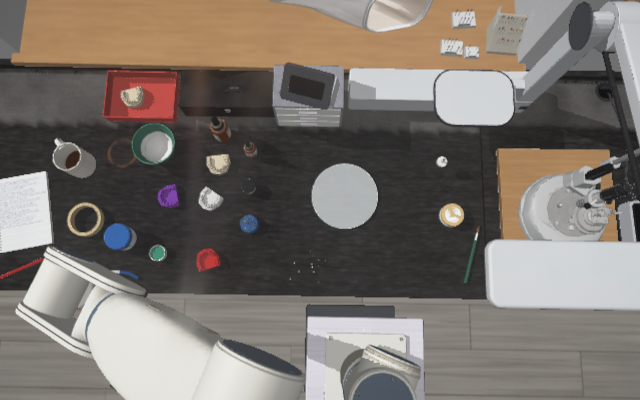

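Run:
```python
import cv2
t=cv2.imread("pics/top0.png");s=cv2.imread("pics/scene0.png")
cv2.imwrite("pics/tc.png",cv2.resize(t[110:280,140:300],None,fx=3.5,fy=3.5,interpolation=cv2.INTER_CUBIC))
cv2.imwrite("pics/sc.png",cv2.resize(s[120:220,180:360],None,fx=4.4,fy=4.4,interpolation=cv2.INTER_CUBIC))
```

```text
(no output)
```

View pics/tc.png

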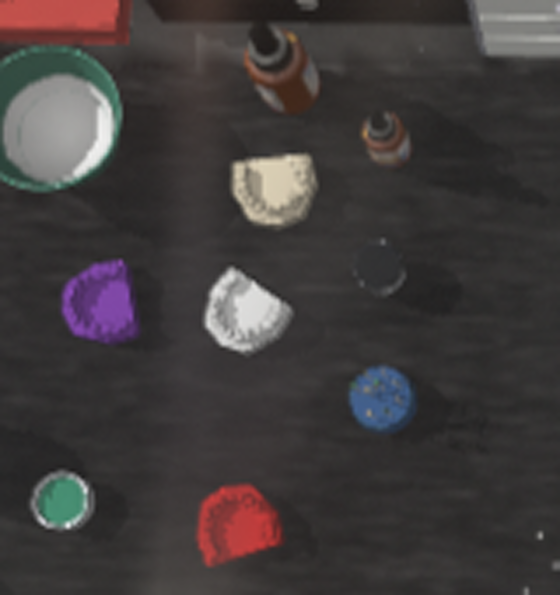

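View pics/sc.png

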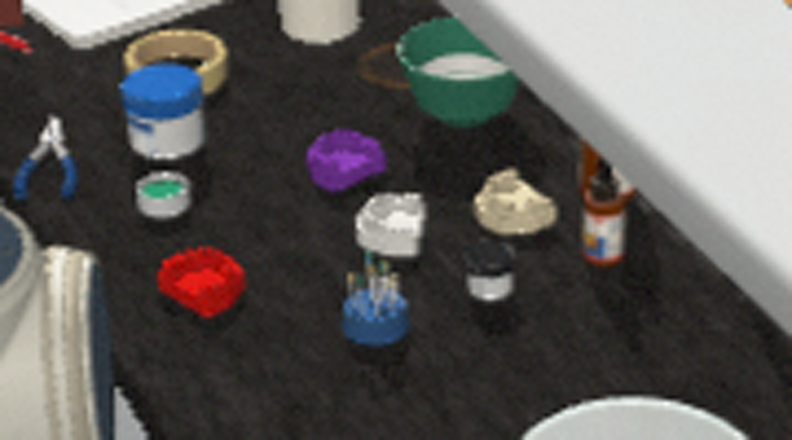

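Candidates (top picture):
- **White model:** (210,199) is the white one. Cream (218,163), purple (168,196) and red (208,260) are not wanted.
- **Bottle:** the brown ones are at (220,128), larger, and (250,149), smaller. The smaller one is meant.
- **Jar:** the black lid is at (249,187). The green one at (157,253) and the blue one at (119,236) don't fit.
- **Bur block:** (249,224).
- **Slab:** (345,196).

The enlarged crops confirm these. Next I measure positions.

```bash
cat > h.py <<'E'
import cv2,numpy as np
from scipy.optimize import fsolve
from station import viewer
np.set_printoptions(precision=1,suppress=True)
P={n:viewer.camera_params(n) for n in("scene","top")}
def proj(n,X):
    p=P[n];X=np.atleast_2d(X);c=(X-p["pose"][:3,3])@p["pose"][:3,:3]
    return np.c_[p["fx"]*c[:,0]/-c[:,2]+p["cx"],-p["fy"]*c[:,1]/-c[:,2]+p["cy"]]
def back(n,uv,z):
    p=P[n];d=p["pose"][:3,:3]@np.array([(uv[0]-p["cx"])/p["fx"],-(uv[1]-p["cy"])/p["fy"],-1]);o=p["pose"][:3,3]
    return (o+d*(z-o[2])/d[2])[:2]
a=np.linspace(0,2*np.pi,60)
def cylc(n,xy,r,z0,z1):
    X=np.vstack([np.c_[xy[0]+r*np.cos(a),xy[1]+r*np.sin(a),0*a+z] for z in(z0,z1)])
    m=cv2.moments(cv2.convexHull(proj(n,X).astype(np.float32)));return np.array([m["m10"],m["m01"]])/m["m00"]
def fit(n,uv,r,z0,z1): return fsolve(lambda q:cylc(n,q,r,z0,z1)-uv,back(n,uv,z1))
def blob(m,near,rad=25):
    k=np.zeros(m.shape,np.uint8);cv2.circle(k,tuple(near),rad,1,-1)
    l,lab,st,ce=cv2.connectedComponentsWithStats((m.astype(np.uint8)&k))
    i=1+np.argmax(st[1:,4]);return ce[i],st[i,4],lab==i
E
cat > meas.py <<'E'
from h import *
def run(t,s):
    H=cv2.cvtColor(t,cv2.COLOR_BGR2HSV).astype(int);h,sa,v=H[...,0],H[...,1],H[...,2]
    return h,sa,v
E
python3 - <<'E'
from h import *
t=cv2.imread("pics/top0.png");s=cv2.imread("pics/scene0.png")
H=cv2.cvtColor(t,cv2.COLOR_BGR2HSV).astype(int);h,sa,v=H[...,0],H[...,1],H[...,2]
S=cv2.cvtColor(s,cv2.COLOR_BGR2HSV).astype(int)
c,A,_=blob(v>110,(345,196),45);print("slab top",c,A,fit("top",c,95,0,8))
c,A,_=blob(S[...,2]>110,(325,230),45);print("slab scene",c,A,fit("scene",c,95,0,8))
blue=(h>95)&(h<125)&(sa>90)&(v>60)
c,A,_=blob(blue,(249,224),18);print("blue top",c,A,fit("top",c,27,0,22))
b=(S[...,0]>95)&(S[...,0]<125)&(S[...,1]>90)&(S[...,2]>50)
c,A,_=blob(b,(265,192),14);print("blue scene",c,A,fit("scene",c,27,0,22))
c,A,m=blob((sa<60)&(v>90),(210,199),18);print("white",c,A,back("top",c,18))
r=cv2.minAreaRect(np.argwhere(m)[:,::-1].astype(np.float32));print(r)
# jar: body in scene
c,A,_=blob((S[...,2]>90)&(S[...,1]<90),(291,185),9);print("jar body scene",c,A,fit("scene",c,18,0,18))
print("jar lid top",back("top",(248.8,186.5),35))
br=((h<15)|(h>170))&(sa>90)&(v>50)
c,A,_=blob(br,(250,151),10);print("bottle",c,A,back("top",c,45))
c,A,_=blob(br,(222,130),16);print("big",c,A,back("top",c,60))
c,A,_=blob((h>15)&(h<35)&(sa>30)&(v>90),(218,163),18);print("cream",c,A,back("top",c,18))
print("drawer foot",back("top",(275,125),0),back("top",(275,80),90))
print(back("top",(182,112),0))
cv2.imwrite("pics/z.png",cv2.resize(t[135:215,190:270],None,fx=7,fy=7,interpolation=cv2.INTER_NEAREST))
cv2.imwrite("pics/zs.png",cv2.resize(s[150:210,250:335],None,fx=9,fy=9,interpolation=cv2.INTER_NEAREST))
E
```

```text
slab top [344.3 195.7] 3443 [488.   60.5]
slab scene [324.3 229.2] 1845 [489.   64.5]
blue top [249.2 224.1] 239 [399.  328.3]
blue scene [264.9 192.4] 145 [398.4 326.3]
white [209.1 199. ] 418 [467.7 444.1]
((208.5880126953125, 199.9840087890625), (23.33760643005371, 20.681291580200195), 34.69515609741211)
jar body scene [290.9 184.8] 46 [501.7 328.8]
jar lid top [502.4 331.1]
bottle [250.7 149.7] 23 [607.  329.2]
big [221.3 133.9] 147 [647.4 411.8]
cream [217.8 163.2] 415 [572.5 425.5]
drawer foot [696.6 267.1] [799.4 263.3]
[731.3 544.1]
```

View pics/z.png

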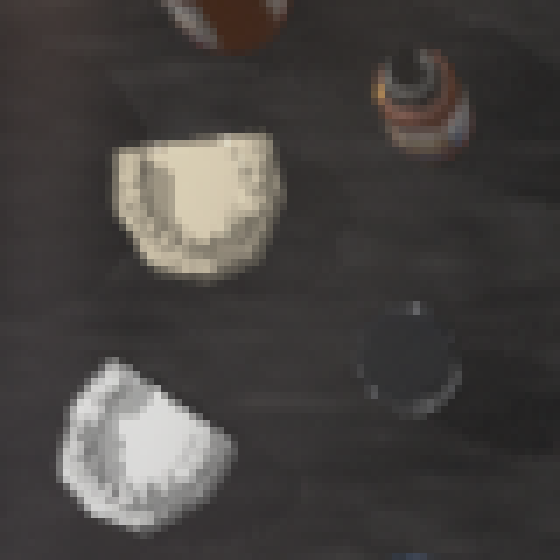

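View pics/zs.png

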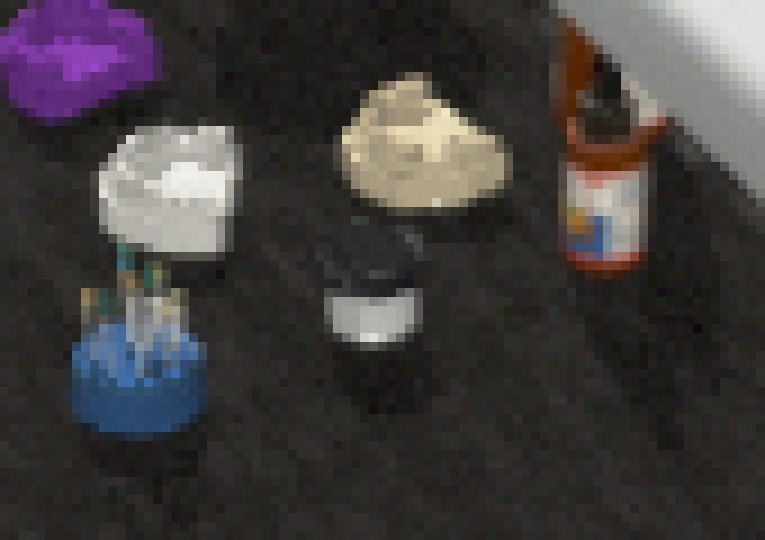

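```bash
cat >> h.py <<'E'
def bb(n,xy,parts):
    X=np.vstack([np.c_[xy[0]+r*np.cos(a),xy[1]+r*np.sin(a),0*a+z] for r,z in parts]);q=proj(n,X);return np.r_[q.min(0),q.max(0)]
E
python3 - <<'E'
from h import *
bot=[(16.5,0),(16.5,65),(9,70),(8,102)]
for xy in([607,329],[615,329],[600,329]): print(xy,bb("top",xy,bot),bb("scene",xy,bot))
c=back("top",(208.6,200),12);print("white",c,back("scene",(250+170/9,150+190/9),14))
d=np.array([np.cos(np.radians(34.7)),np.sin(np.radians(34.7))])
w=back("top",np.array([208.6,200])+10*d,12)-back("top",np.array([208.6,200])-10*d,12);print(np.degrees(np.arctan2(w[1],w[0]))+90)
print("jar",bb("top",(502,330),[(18,0),(20.5,23),(20.5,35)]))
E
```

```text
[607, 329] [243.9 141.2 258.4 159.4] [311.9 154.4 321.2 181.8]
[615, 329] [244.  138.3 258.5 156.7] [313.8 153.9 323.2 181.2]
[600, 329] [243.8 143.6 258.3 161.7] [310.2 154.9 319.6 182.3]
white [465.8 446.8] [466.2 439.9]
-33.31633678993862
jar [241.9 179.6 257.  195.3]
```

```bash
cat > m.py <<'E'
from h import *
from station import env,set_gripper
def q(deg):
    p=np.radians((deg+90)/2);return [np.cos(p),np.sin(p),0,0]
def st(l=""):
    s=env.read_state();print(l,"t%.1f"%s["time_s"],s["tool_pos"],"w%.1f"%s["width"],"F",s["force"],"J",np.round(s["qpos"],2))
def pick(x,y,z,deg,zup=200,close=0,pre=None):
    env.reach([x,y,zup],q(deg)); 
    if pre: set_gripper(pre)
    env.move_l([x,y,z],rate=200); st("down"); set_gripper(close); st("closed")
def lift(zup=200):
    p=env.read_state()["tool_pos"]; env.move_l([p[0],p[1],zup],rate=200); st("up")
def place(x,y,z,deg,zup=200,open=88):
    env.reach([x,y,zup],q(deg)); env.move_l([x,y,z+12],rate=200); r=env.move_l([x,y,z],rate=40,f_stop=8); st("placed %s"%r)
    set_gripper(open); lift(zup)
def snap(k):
    for n in("top","scene"): cv2.imwrite(f"pics/{n}{k}.png",viewer.camera(n))
E
python3 - <<'E'
from m import *
pick(466,444.5,84,-33.5); lift(200); snap(1)
t=cv2.imread("pics/top1.png")
cv2.imwrite("pics/a1.png",cv2.resize(np.hstack([t[110:260,130:290],cv2.imread("pics/scene1.png")[100:250,190:350]]),None,fx=2.4,fy=2.4))
E
```

```text
down t2.1 [466.  445.2  84.5] w88.1 F [0.8 0.4 0.5] J [0.7 0.7 1.7 0.  0.7 1.3]
closed t2.7 [466.2 444.5  84.4] w55.3 F [ 0.5 -0.9  3.6] J [ 0.7  0.7  1.7 -0.   0.7  1.3]
up t3.4 [465.6 444.  199. ] w55.0 F [ 1.2  0.9 -1.3] J [0.7 0.6 1.6 0.  0.9 1.3]
```

View pics/a1.png

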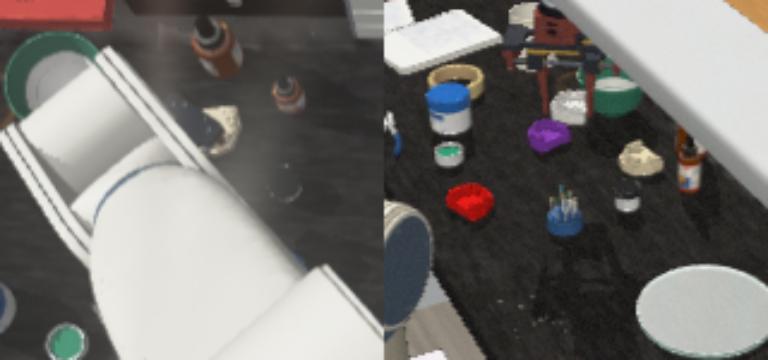

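The model is held level between the fingers (scene crop at about (570,105)), and the cream model hasn't moved. I'll place it now.

Run:
```python
from m import *
env.hold(0.2)
place(488.5,62.5,92,-33.5)
pick(502.5,330.5,90,90); lift(200); snap(2)
t=cv2.imread("pics/top2.png");s=cv2.imread("pics/scene2.png")
cv2.imwrite("pics/a2.png",cv2.resize(np.hstack([t[110:260,210:390],s[110:260,230:370]]),None,fx=2.4,fy=2.4))
```

```text
placed True t6.1 [489.1  62.6  92.3] w55.0 F [-0.1 -0.5  4.6] J [ 0.1  0.6  2.  -0.   0.5  0.7]
up t7.5 [487.9  62.5 199.5] w87.8 F [ 0.6 -0.3 -0.9] J [ 0.1  0.4  2.  -0.   0.8  0.7]
down t9.7 [503.  330.6  90.6] w87.4 F [-0.3 -0.6  0.4] J [ 0.6  0.7  1.8 -0.   0.7 -1. ]
closed t10.5 [502.8 330.8  90.3] w40.5 F [-0.5  2.9  2.5] J [ 0.6  0.7  1.8  0.   0.7 -1. ]
up t11.2 [502.1 330.4 199.1] w40.6 F [-0.4  0.  -0.7] J [ 0.6  0.5  1.8 -0.   0.9 -1. ]
```

View pics/a2.png

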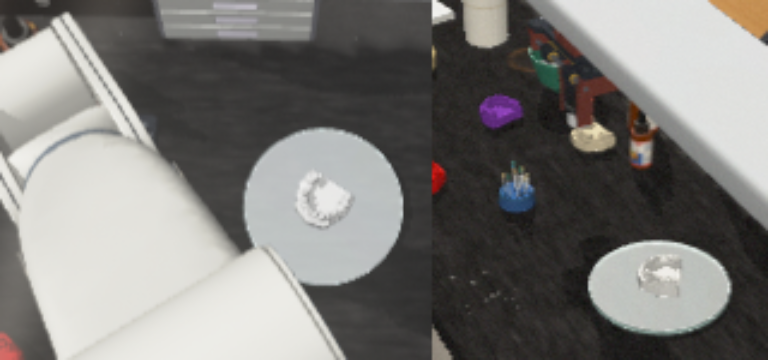

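The model stands near the middle of the slab, and the jar is gripped by its lid (width 40.5 mm). Next come the jar placement and the bur block.

Run:
```python
from m import *
env.hold(0.2)
place(488.5,208,90,90)
pick(399,327,83.5,90); lift(200); st(); snap(3)
t=cv2.imread("pics/top3.png");s=cv2.imread("pics/scene3.png")
cv2.imwrite("pics/a3.png",cv2.resize(np.hstack([t[110:260,210:390],s[110:260,230:370]]),None,fx=2.4,fy=2.4))
```

```text
placed True t13.1 [489.  208.3  90.3] w40.9 F [-1.1  0.3  4.3] J [ 0.4  0.6  1.9  0.   0.6 -1.2]
up t14.7 [487.9 207.9 199.5] w87.9 F [-0.7  0.2 -0.7] J [ 0.4  0.4  1.9  0.   0.8 -1.2]
down t16.1 [399.8 326.2  83.3] w87.5 F [ 0.4 -0.4 -0.5] J [ 0.7  0.6  2.  -0.   0.5 -0.9]
closed t16.7 [399.2 327.3  83.9] w53.3 F [-0.8  0.6  5.4] J [ 0.7  0.6  2.   0.   0.5 -0.9]
up t17.4 [398.7 326.9 199.3] w53.4 F [-0.2 -0.7 -0.8] J [ 0.7  0.4  1.9 -0.   0.8 -0.9]
 t17.4 [398.7 326.9 199.3] w53.4 F [-0.2 -0.7 -0.8] J [ 0.7  0.4  1.9 -0.   0.8 -0.9]
```

View pics/a3.png

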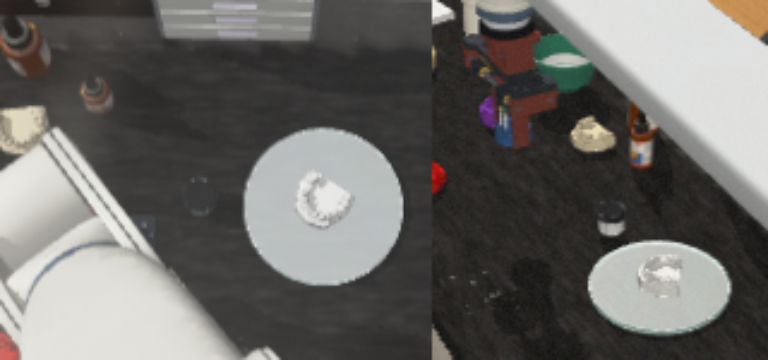

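The jar stands upright at its place (scene crop, about (611,218)), and the bur block is held. I'll place the block, then pick the small bottle with the jaws at -50°, which keeps clear of the big bottle and the drawers.

Run:
```python
from m import *
env.hold(0.2)
place(411,208,83.5,90)
pick(611,331,110,-50,zup=260); lift(260); snap(4)
t=cv2.imread("pics/top4.png");s=cv2.imread("pics/scene4.png")
cv2.imwrite("pics/a4.png",cv2.resize(np.hstack([t[110:260,210:390],s[110:260,230:370]]),None,fx=2.4,fy=2.4))
```

```text
placed True t19.3 [411.5 208.3  83.6] w53.7 F [0.1 0.3 4.5] J [ 0.4  0.6  2.1  0.   0.5 -1.1]
up t20.8 [410.6 207.9 199.5] w88.0 F [ 0.2 -0.6 -0.6] J [ 0.4  0.3  2.1  0.   0.7 -1.1]
down t23.8 [611.8 331.4 111.2] w88.0 F [-0.2 -0.3  0. ] J [0.5 0.8 1.6 0.  0.8 1.4]
closed t24.7 [611.  331.  109.9] w31.8 F [ 0.2 -0.9 -0.1] J [0.5 0.8 1.6 0.  0.8 1.4]
up t25.6 [610.3 330.6 258.7] w31.7 F [-0.1  0.2 -1.2] J [ 0.5  0.6  1.5 -0.   1.1  1.4]
```

View pics/a4.png

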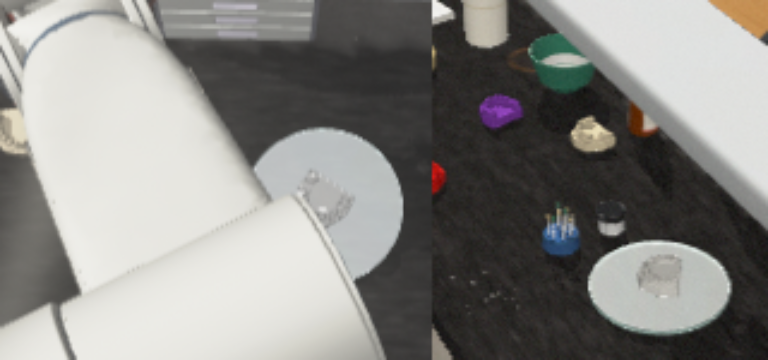

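Run:
```python
from m import *
env.hold(0.2)
place(555.5,208,109.5,-80,zup=260,open=75)
env.reach([214.7,586.9,302.7],q(70)); snap(5); st()
t=cv2.imread("pics/top5.png");s=cv2.imread("pics/scene5.png")
cv2.imwrite("pics/a5.png",cv2.resize(np.hstack([t[110:260,205:385],s[110:260,230:370]]),None,fx=2.4,fy=2.4))
```

```text
placed True t27.7 [556.  208.2 109.8] w31.9 F [-1.1  0.7  4.2] J [0.3 0.7 1.8 0.  0.7 1.7]
up t29.5 [554.7 207.8 259.1] w74.9 F [-0.4 -0.3 -0. ] J [0.3 0.4 1.7 0.  1.  1.7]
 t31.4 [215.5 586.5 302.5] w74.9 F [-0.2  0.4 -0.7] J [ 1.2  0.4  1.6 -0.   1.1 -0. ]
```

View pics/a5.png

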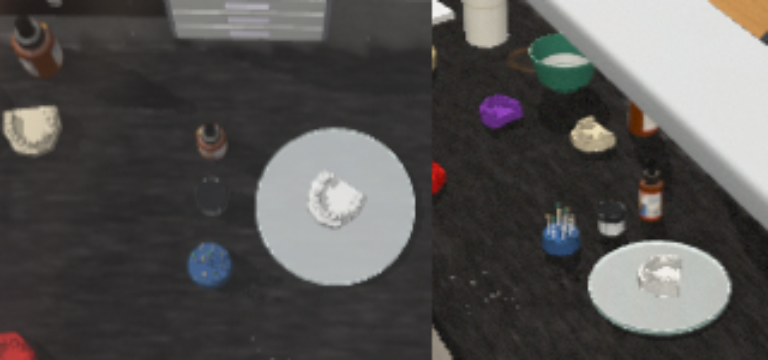

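View pics/top5.png

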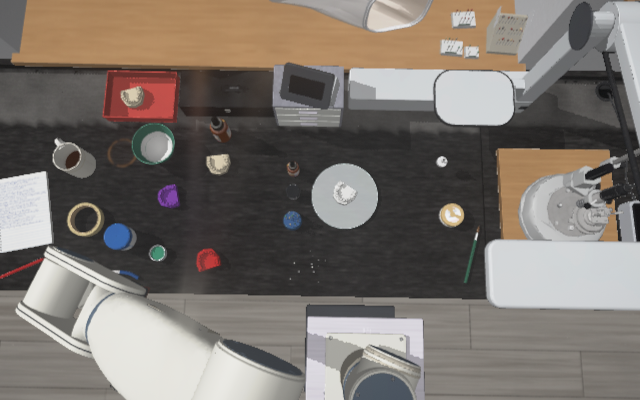

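Run:
```python
from h import *
t=cv2.imread("pics/top5.png");s=cv2.imread("pics/scene5.png")
H=cv2.cvtColor(t,cv2.COLOR_BGR2HSV).astype(int);h,sa,v=H[...,0],H[...,1],H[...,2]
S=cv2.cvtColor(s,cv2.COLOR_BGR2HSV).astype(int)
c,A,_=blob(v>110,(345,196),45);sl=fit("top",c,95,0,8);print("slab",c,A,sl)
c,A,_=blob((h>95)&(h<125)&(sa>90)&(v>60),(292,220),18);print("blue top",fit("top",c,27,0,22)-sl)
c,A,_=blob((S[...,0]>95)&(S[...,0]<125)&(S[...,1]>90)&(S[...,2]>50),(284,210),14);print("blue scene",fit("scene",c,27,0,22)-[489,64.5])
c,A,_=blob((S[...,2]>90)&(S[...,1]<90),(305,203),8);print("jar scene",c,A,fit("scene",c,18,0,18)-[489,64.5])
o=cv2.imread("pics/top0.png");o5=cv2.absdiff(t,o).sum(2)
c,A,m=blob(o5>40,(345,192),22);r=cv2.minAreaRect(np.argwhere(m)[:,::-1].astype(np.float32));print("model",c,A,r,back("top",r[0],20)-sl,back("top",c,22)-sl)
bot=[(16.5,0),(16.5,65),(9,70),(8,102)]
print("pred bottle",bb("top",(555.5,208),bot),bb("scene",(555.5,208),bot)); print("pred jar",bb("top",(488.5,208),[(18,0),(20.5,23),(20.5,35)]))
for n,near,old in(("cream",(218,163),0),("tub",(452,215),0),("burner",(441,161),0)):
    print(n,"changed px",(o5[near[1]-18:near[1]+18,near[0]-18:near[0]+18]>60).sum())
cv2.imwrite("pics/b5.png",np.hstack([cv2.resize(t[150:240,270:360],None,fx=6,fy=6,interpolation=cv2.INTER_NEAREST)]))
```

```text
slab [344.3 195.7] 3442 [488.   60.4]
blue top [-77.1 147.7]
blue scene [-79.8 139. ]
jar scene [304.  204.6] 51 [ -1.2 137.1]
model [344.3 193.7] 329 ((342.9615173339844, 194.3076934814453), (23.574758529663086, 20.523906707763672), 33.690067291259766) [0.1 4.6] [1.6 0.9]
pred bottle [286.6 160.3 299.3 177.4] [315.6 174.6 325.6 203.1]
pred jar [285.1 185.  299.8 200.7]
cream changed px 0
tub changed px 0
burner changed px 0
```

View pics/b5.png

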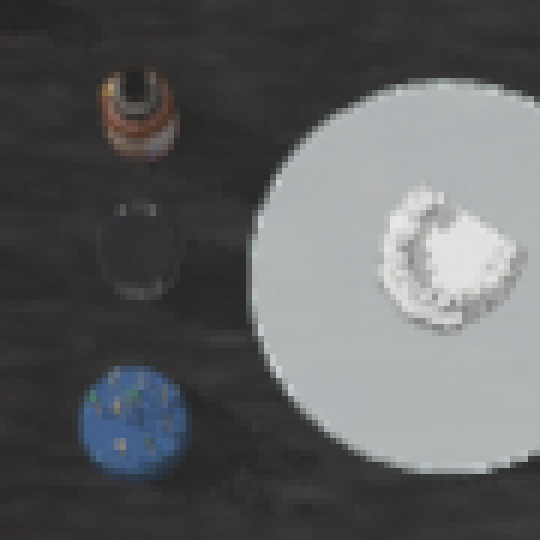

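Run:
```python
from m import *
from station import workorder
st(); print(workorder.sign_off())
```

```text
t31.4 [215.5 586.5 302.5] w74.9 F [-0.2  0.4 -0.7] J [ 1.2  0.4  1.6 -0.   1.1 -0. ]
the job is handed in; nothing more can be done
None
```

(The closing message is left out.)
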